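# Change the cartridges of the bench water station

### The job

Change the filter cartridges in the bench water station: squeeze the two side buttons of every spent cartridge still in it, lift it out and stand it upright in the white tray, and clip the two fresh cartridges from the bench fully home, one in each bay. Only when that is all done, turn the litre counter's reset knob counter-clockwise back to its zero stop. Don't push the other things on the bench about.

Things in the scene. Friction and masses are not known exactly. Their poses are not given: they have to be found in the camera images.
- station: White and grey bench station, fixed, 115 (x) by 300 mm (y); origin at the centre of its underside. Two grey cartridge bays and, at its +y end, a white counter housing 60 mm high with the reset knob on top. It stands still in a run, but its place and yaw vary; it and the tray may be on either side of the robot.
- bay_a (a point): Centre of the floor (15 mm above the bench) of the bay at the station's -y end; axes as the station's. A well 53 (x) by 67 mm (y), 50 mm deep, with slanted lead-ins up to 60 mm over the floor. A lip on each x side, 32 to 50 mm above the floor, holds the cartridge's tongues down. A cartridge's x axis lies along the station's x, either way round.
- bay_b (a point): Centre of the floor of the other bay, in the middle of the station, 85 mm from bay_a; the same as bay_a. A cartridge goes in and out only while both its buttons are squeezed; released on the floor, its tongues spring out under the lips and lock it.
- spent1: Spent cartridge, locked in bay_a at the start, or absent. Plastic, 48 (x) by 62 (y) by 115 mm high, 0.35 to 0.57 kg, weighted low; origin at the centre of its underside, z up. White lower body 62 mm high, then a grey head 44 (x) by 50 mm (y) to the top. A black spring button on each x face of the head (see spent2). A half turn about z makes no difference.
- spent2: Spent cartridge like spent1, locked in bay_b at the start, or absent; at least one is present. All cartridges: the buttons are 26 mm wide, 30 mm high, centred 93 mm above the underside, and stand 7 mm proud of the head (58 mm over both). Squeezed together, about 10 N each, they go in flush (44 mm over the head); springs push them out again.
- fresh1: Fresh cartridge, made like spent1, standing on the bench between station and tray at varied yaw; may go in either bay. All cartridges: each button carries a tongue on its side, 22 to 30 mm above the underside, 30 mm wide, that sticks out 7 mm from the lower body and draws in flush with its button. A cartridge can be carried by its squeezed buttons.
- fresh2: The other fresh cartridge, like fresh1.
- tray: White open tray, loose, 200 (x) by 260 (y) by 50 mm high, walls and floor 5 mm thick, 0.9 kg; origin at the centre of its underside.
- counter (a joint): Angle of the counter's reset knob, rad: 0 at the zero stop, growing clockwise seen from above, up to 5.2; starts between 3.4 and 5.0. Counter-clockwise takes it back to 0, where a stop ends its travel; light friction (0.05 N m) holds it where it is left.
- counter_grip (a point): Point on the knob's upright axis at the height to grip: 97 mm above the bench, 97 mm from the station's origin along its +y. It turns with the knob. The knob's bar grip lies along this point's x axis: 57 mm long, 14 mm thick, its top 7 mm above this point, a 30 mm radius disc 23 mm below it. At zero the bar lies along the station's x axis.
- weight: Bystander, leave alone: steel paper weight with a knob, 42 mm across, 42 mm high, on the bench between the fresh cartridges. Origin: centre of the underside.
- brush: Bystander, leave alone: wide flat brush, 200 mm long, lying on the bench.
- beaker: Bystander, leave alone: glass beaker, 70 mm across, 90 mm high.
- jar: Bystander, leave alone: amber jar with a black cap, 68 mm across, 100 mm high.
- wash_bottle: Bystander, leave alone: white plastic wash bottle, 66 mm across, 170 mm high.
- sprayer: Bystander, leave alone: steel pump sprayer with a loop handle, 84 mm across (handle to 73 mm from its axis), 175 mm high.
- dish: Bystander, leave alone: white ceramic dish, 100 mm across, 35 mm high.

How it is judged:
By the outcome, as a careful person would: the job done as asked, in the order asked, and still so for the second after the job is handed in, with the robot touching nothing.
Of spent1, spent2 only 1 to 2 are there at a start; the rules pass over those that are not, and their reading is None.
At some moment in a run one of fresh1, fresh2 may be knocked a few centimetres aside while the robot is not near it.
It also fails if it takes over 210 s, if anything falls off the work surface, if the arm or the gripper's body presses on something with over 40 N, if the wrist force passes 120 N, or if a joint passes its speed limit or range.

### The arm

A 6-joint arm with a two-finger parallel gripper is mounted at the origin on the work surface. World frame = base frame: x ahead of the robot, y to its left, z up, the work surface at z = 0. Lengths are in mm, angles in rad, forces in N, time in s.
With the tool pointing down it reaches from about 350 to 975 mm from the base axis. Payload 7.1 kg.
Tool frame: the origin (TCP) lies at the very end of the fingers, on their centre line; the grasp point (between the pads) lies 19 mm behind it; z points along the fingers, y is the line along which they close (so a half turn about z gives the same grasp; the last joint's range is limited). The gripper opens to 88 mm and grips with 3 to 60 N. Pads are 20 mm wide; open, the fingers measure 115 mm over their backs; the gripper's body (75 mm by 178 mm) begins 61 mm behind the grasp point.
Start: joints at [-0.019, 0.423, 1.63, -0, 1.089, -0.019], TCP at [624.984, 0.026, 222.675] pointing down, gripper open.
Joint ranges: [-3, 3], [-0.9, 2.11], [0.09, 2.58], [-1.31, 4.45], [0.11, 2.69], [-2.54, 2.54]. Speed limits (rad/s): [2.39, 2.39, 3.01, 3.14, 3.14, 3.14].

### API

Orientations are given as a rotation vector (axis times angle).
In Python, from workcell import ctrl gives the robot as it stands. The module is installed in compiled form; this text tells all that it offers.
- The arm moves only by the shell command python3 -m inch 'ROWS'. ROWS is JSON, a list of rows, each a list of 7 numbers: the shift along the tool's x, y, z scaled (see below), then the turn, a rotation vector about the tool's x, y, z scaled (see below), then the closure, from -1 (fully open) to 1 (shut). In form: [[tx, ty, tz, wx, wy, wz, hand], ...]. A call has 1 to 10 rows; each row is the pose to reach, as a shift and turn from the pose commanded when the call began, along the tool's axes at that moment; what a row does not reach only later rows make up. The controller multiplies each number of a shift by 0.15 m and each number of a turn by pi/4 rad. A row lasts 1/8 s, in which the tool goes at most 62.5 mm and 10.7 degrees, less where a joint would pass 70% of its speed; a pose out of reach is approached as far as the arm can. A call with a number of a shift or a turn outside -1 to 1 is refused whole. A call with a gripper value outside its range is refused whole. The fingers move at their own pace and stop on an object; the grip force is fixed at half the most. Time passes only in rows, so rows that repeat a pose let the fingers close. It gives the time, the measured TCP pose, the force, the opening and the grip force at its end, in the units of the state.
- ctrl.get_obs(): the state, without advancing time (a new reading comes with each control period).
- ctrl.get_image(name): name is "scene" or "side" or "wrist"; returns the picture (420x560x3 uint8, red, green, blue); there is no depth.
- ctrl.camera_params(name): a dict with "vfov" (degrees; the focal length in pixels is half the picture's height over the tangent of half this angle, whatever the lens; pixels are square), "cx", "cy" (the principal point, pixels), "eye" and "attitude" of the camera in the world; the wrist camera has in their place "tool_from_camera" (4x4, takes a point from camera to tool coordinates, whose origin is the TCP and whose axes are the flange's). Camera axes: x right, y up, looking along -z (the intrinsics and any distortion apply to the point x, -y, -z); pixel columns grow to the right and rows downward; lengths in mm; the calibration is good to about 2 mm. The wrist camera is an equidistant fisheye: a pixel r from the principal point sees the ray r / f radians off the axis. A picture is of the moment at which its call begins: read the wrist's pose just before it. camera_params takes no time and is no camera call.
- ctrl.close_job(): hands the job in; it is judged then, once.
The state is a dict: "t": time; "qpos": joint angles; "qvel": joint speeds; "joint_torque": joint torques, N m; "ee_pos": TCP position; "orientation": TCP orientation; "ft_force": force on the tool from outside, world axes, zero at the start; "moment": the same for the moment, N m; "width": finger opening in mm; "grasp_force": force on a finger pad.
Only numpy, scipy, OpenCV 4.12 (cv2) and the standard library are available. Lean on these libraries where they do the work, as an engineer would, in place of code of your own. Each camera call takes 0.05 s, during which the arm holds its last target. There are 200 camera calls.

## Working session

There is one attempt and no reset: what is moved stays moved. The work goes in short steps, Python scripts to look and compute and a shell command to move; the robot and the scene stay as the last step left them, time stands still between calls to the robot, and variables do not carry over. Pictures are saved under pics/ and viewed, at most 14 in all, crops included, and the job is handed in when it is done.

```bash
mkdir -p pics; ls
cat > h.py <<'E'
import numpy as np, cv2
from scipy.spatial.transform import Rotation as R
from workcell import ctrl
def snap(n,f):
    o=ctrl.get_obs(); im=ctrl.get_image(n); cv2.imwrite('pics/'+f,im[:,:,::-1]); return o,im
E
python3 - <<'E'
from h import *
for n in('scene','side','wrist'):
    print(n,ctrl.camera_params(n)); o,_=snap(n,n+'0.png')
print(o)
a=np.hstack([cv2.imread('pics/scene0.png'),cv2.imread('pics/side0.png')])
E
```

```text
pics
scene {'vfov': 52.90644515688071, 'cx': 274.49402097199476, 'cy': 206.7701322098728, 'eye': array([1485.94860299, -139.7012538 ,  836.52645871]), 'attitude': array([0.74971954, 0.64908198, 1.35757354])}
side {'vfov': 42.29959488900109, 'cx': 284.48643758636626, 'cy': 208.88758221850503, 'eye': array([-197.77690675, 1060.23419365,  977.6931213 ]), 'attitude': array([ 0.37780981, -1.21944797, -2.32299767])}
wrist {'vfov': 65.70646984690485, 'cx': 281.3594408803373, 'cy': 202.23204786395723, 'tool_from_camera': array([[ 1.49290312e-03,  9.68055275e-01,  2.50732439e-01,
         6.87143488e+01],
       [ 9.99998874e-01, -1.48328325e-03, -2.27338996e-04,
         5.72280153e-01],
       [ 1.51830514e-04,  2.50732496e-01, -9.68056399e-01,
        -1.61602413e+02],
       [ 0.00000000e+00,  0.00000000e+00,  0.00000000e+00,
         1.00000000e+00]])}
{'t': 0.1, 'qpos': array([-1.90182317e-02,  4.23767759e-01,  1.63056695e+00, -3.66504728e-05,
        1.08856092e+00, -1.89700177e-02]), 'qvel': array([ 4.61333725e-05, -1.37543713e-03, -1.45075591e-03,  3.35382872e-04,
        1.90626829e-03,  1.06283520e-03]), 'joint_torque': array([ 6.49496542e-04, -5.45618248e+01, -2.74323839e+01,  6.46709581e-02,
        1.88581715e-02,  1.54216096e-06]), 'ee_pos': array([6.24533192e+02, 1.31470153e-02, 2.21995650e+02]), 'orientation': array([-2.22082805e+00, -2.22075877e+00,  1.45579492e-03]), 'ft_force': array([-0.32506625, -0.06567204, -0.04228945]), 'moment': array([ 0.00450099, -0.00922173, -0.04152445]), 'grasp_force': 0.0, 'width': 87.768047944229}
```

View pics/scene0.png

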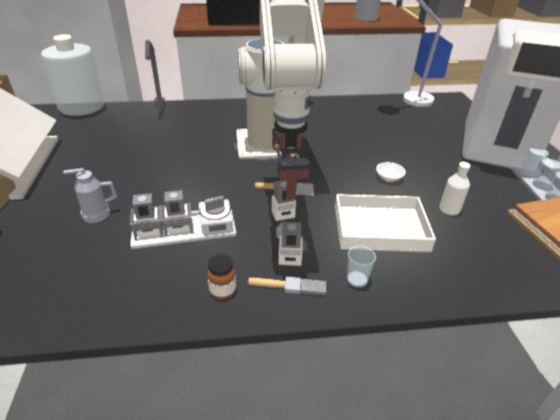

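View pics/side0.png

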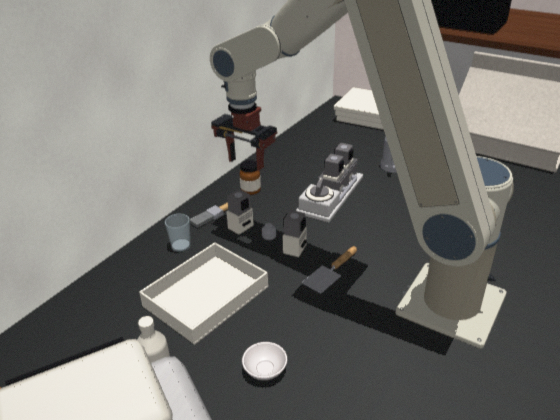

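Scene view: station at left with both bays occupied (spent heads near (143,203) and (174,200)) and knob near (213,207). The tray is at (382,222). Fresh cartridges are at (284,205) and (291,245), with the weight between them; a brush lies at (285,187).

```bash
cat >> h.py <<'E'
H,W=420,560
def cam(n,o=None):
    p=ctrl.camera_params(n); f=H/2/np.tan(np.radians(p['vfov'])/2)
    if n=='wrist':
        o=o or ctrl.get_obs(); Rt=R.from_rotvec(o['orientation']).as_matrix(); T=p['tool_from_camera']
        return Rt@T[:3,:3], np.array(o['ee_pos'])+Rt@T[:3,3],f,p['cx'],p['cy'],True
    return R.from_rotvec(p['attitude']).as_matrix(),np.array(p['eye']),f,p['cx'],p['cy'],False
def ray(c,uv):
    M,e,f,cx,cy,fish=c; d=(np.array(uv,float)-[cx,cy])/f
    if fish:
        r=np.hypot(*d)+1e-12; s=np.sin(r)/r; v=np.array([d[0]*s,-d[1]*s,-np.cos(r)])
    else: v=np.array([d[0],-d[1],-1.])
    return e,M@v
def onz(c,uv,z):
    e,v=ray(c,uv); return (e+v*(z-e[2])/v[2]).round(1)
def proj(c,P):
    M,e,f,cx,cy,fish=c; q=M.T@(np.array(P,float)-e)
    d=np.array([q[0],-q[1]])/-q[2]
    if fish: t=np.hypot(*d)+1e-12; d=d*np.arctan(t)/t
    return d*f+[cx,cy]
def yaw(o):  # direction of tool y (closing line), deg
    y=R.from_rotvec(o['orientation']).as_matrix()[:,1]; return np.degrees(np.arctan2(y[1],y[0]))
def go(P,yw):  # numbers for inch to reach TCP P, closing-line yaw yw (deg, mod 180)
    o=ctrl.get_obs(); M=R.from_rotvec(o['orientation']).as_matrix(); s=M.T@(np.array(P)-o['ee_pos'])/150
    y=np.degrees(np.array([yaw(o)])[0]*0)+yaw(o); d=(yw-y+90)%180-90
    T=np.column_stack([[-np.sin(np.radians(y+d)),np.cos(np.radians(y+d)),0],[np.cos(np.radians(y+d)),np.sin(np.radians(y+d)),0],[0,0,-1]])
    w=R.from_matrix(M.T@T).as_rotvec()/(np.pi/4)
    print('go',s.round(4),w.round(3),'yaw',round(y,1),'q6',round(o['qpos'][5],2),'ee',np.round(o['ee_pos'],1))
E
python3 - <<'E'
from h import *
c=cam('scene'); s=cam('side')
for n,u,z in [('st',(133,243),0),('st',(235,233),0),('fr2',(291,262),0),('fr1 top',(284,197),115),('fr2top',(291,230),115),('bot',(213,205),97),('sp1',(143,197),130),('sp2',(174,193),130)]+[('tray',p,50) for p in((338,195),(421,196),(431,232),(339,232))]: print(n,onz(c,u,z))
for n,u,z in [('knob',(319,187),100),('sp',(343,148),130),('sp',(334,160),130),('fr',(241,198),115),('fr',(295,217),115)]+[('tray',p,50) for p in((144,290),(214,248),(267,275),(194,318))]: print('side',n,onz(s,u,z))
E
```

```text
st [ 550.5 -432.9   -0. ]
st [ 534.1 -138.8    0. ]
fr2 [669.5  10.6   0. ]
fr1 top [521.9   6.7 115. ]
fr2top [666.6   6.4 115. ]
bot [ 517.8 -197.    97. ]
sp1 [ 506.8 -388.2  130. ]
sp2 [ 495.3 -304.1  130. ]
tray [439.7 191.5  50. ]
tray [468.4 453.5  50. ]
tray [638.2 415.5  50. ]
tray [613.9 153.8  50. ]
side knob [ 479.5 -170.7  100. ]
side sp [ 507.8 -380.7  130. ]
side sp [ 495.1 -294.1  130. ]
side fr [633.1  19.1 115. ]
side fr [448.  20. 115.]
side tray [654.9 406.9  50. ]
side tray [610.4 182.7  50. ]
side tray [422.8 199.8  50. ]
side tray [484.6 415.5  50. ]
```

View pics/wrist0.png

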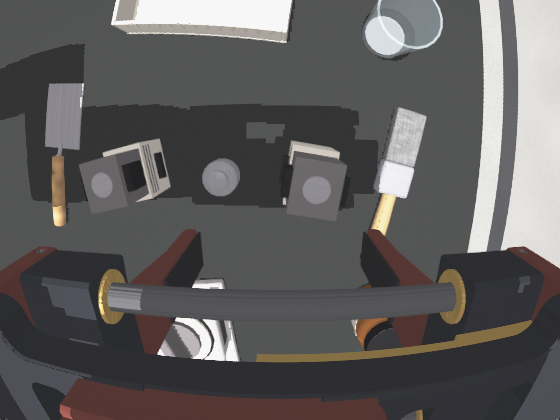

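Wrist view: fresh1 top at about (102,185), fresh2 top at (316,188), weight at (221,177), brushes at the left and right. The station is hidden behind the fingers, so I'll move over it.

```bash
python3 -m inch '[[-0.9,-0.28,-0.52,0,0,0,-1],[-0.9,-0.28,-0.52,0,0,0,-1],[-0.9,-0.28,-0.52,0,0,0,-1],[-0.9,-0.28,-0.52,0,0,0,-1]]'
python3 -m inch '[[-0.9,-0.28,0,0,0,0,-1],[-0.9,-0.28,0,0,0,0,-1],[-0.9,-0.28,0,0,0,0,-1],[-0.9,-0.28,0,0,0,0,-1]]'
python3 -m inch '[[-0.9,-0.28,0,0,0,0,-1],[-0.9,-0.28,0,0,0,0,-1],[-0.9,-0.28,0,0,0,0,-1],[-0.9,-0.28,0,0,0,0,-1],[-0.9,-0.28,0,0,0,0,-1]]'
python3 - <<'E'
from h import *
o,im=snap('wrist','w1.png'); print(o['ee_pos'],yaw(o),o['t'],o['qpos'].round(2))
np.save('o1.npy',o,allow_pickle=True)
c=cam('scene')
print('sprayer',onz(c,(95,213),0),'jar',onz(c,(222,290),0),'bottle',onz(c,(453,208),0),'beaker',onz(c,(358,282),0),'dish',onz(c,(391,176),0))
E
```

```text
t: 0.65
ee_pos: [583.1, -137.0, 302.1]
orientation: [2.223, 2.216, 0.002]
ft_force: [0.6, 0.8, 0.1]
width: 87.7
grasp_force: 0.0
t: 1.15
ee_pos: [540.9, -269.6, 299.7]
orientation: [-2.222, -2.219, -0.0]
ft_force: [0.3, 0.3, -0.3]
width: 87.7
grasp_force: 0.0
t: 1.78
ee_pos: [499.9, -402.9, 300.5]
orientation: [-2.219, -2.223, -0.001]
ft_force: [0.2, 0.0, -0.5]
width: 87.7
grasp_force: 0.0
[ 499.88290128 -402.90775055  300.46152167] 0.10328539726098242 1.775 [-0.7   0.38  1.52  0.    1.25 -0.7 ]
sprayer [ 398.9 -571.5   -0. ] jar [ 752.1 -180.2   -0. ] bottle [476.8 570.5   0. ] beaker [759.2 176.4   0. ] dish [276.8 429.5   0. ]
```

View pics/w1.png

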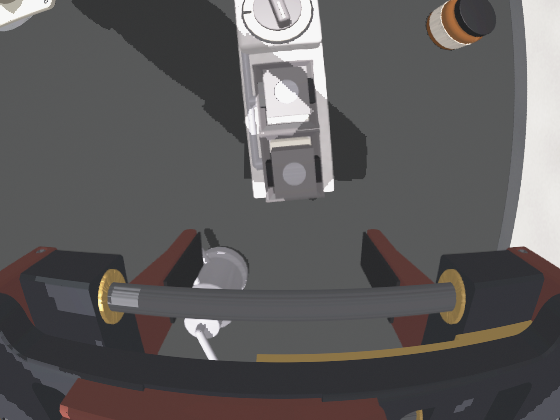

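Wrist view: spent1 top disc at (294,173), spent2 top disc at (287,91), station end corners at (253,197) and (333,191), knob at about (278,8). The sprayer is at (215,285).

Run:
```python
from h import *
o=np.load('o1.npy',allow_pickle=True).item(); c=cam('wrist',o)
for n,u,z in [('sp1',(294,173),130),('sp2',(287,91),130),('knobc',(278,8),75),('corL',(253,197),0),('corR',(333,191),0),('corL',(253,197),15),('corR',(333,191),15),('nearknob',(243,47),60),('nearknobR',(322,47),60)]: print(n,onz(c,u,z))
a=onz(c,(294,173),130);b=onz(c,(287,91),130); print('yaw',np.degrees(np.arctan2(-(b-a)[0],(b-a)[1])),np.linalg.norm(b-a))
```

```text
sp1 [ 513.5 -388.8  130. ]
sp2 [ 505.8 -304.5  130. ]
knobc [ 495.8 -195.3   75. ]
corL [ 459.  -445.8    0. ]
corR [ 576.3 -436.3    0. ]
corL [ 460.4 -442.2   15. ]
corR [ 573.9 -433.    15. ]
nearknob [ 452.9 -241.6   60. ]
nearknobR [ 549.8 -241.2   60. ]
yaw 5.218940469667492 84.65093029612848
```

Run:
```python
from h import *
go([513.5,-389,160],5); go([513.5,-389,89],5)
```

```text
go [0.0922 0.091  0.9373] [-0.    -0.001 -0.108] yaw 0.1 q6 -0.7 ee [ 499.9 -403.   300.6]
go [0.0919 0.091  1.4106] [-0.    -0.001 -0.108] yaw 0.1 q6 -0.7 ee [ 499.9 -403.   300.6]
```

```bash
python3 -m inch '[[0.092,0.091,0.4,0,0,-0.108,-1],[0.092,0.091,0.8,0,0,-0.108,-1],[0.092,0.091,0.93,0,0,-0.108,-1],[0.092,0.091,0.93,0,0,-0.108,-1],[0.092,0.091,0.93,0,0,-0.108,-1]]'
python3 - <<'E'
from h import *
o,im=snap('wrist','w2.png'); go([513.5,-389,89],5)
E
```

```text
t: 2.45
ee_pos: [514.1, -392.1, 163.7]
orientation: [2.123, 2.311, 0.001]
ft_force: [0.3, 0.3, 0.7]
width: 87.6
grasp_force: 0.0
go [ 0.0232 -0.0034  0.4992] [ 0.004  0.004 -0.003] yaw 4.9 q6 -0.75 ee [ 514.  -392.2  163.9]
```

View pics/w2.png

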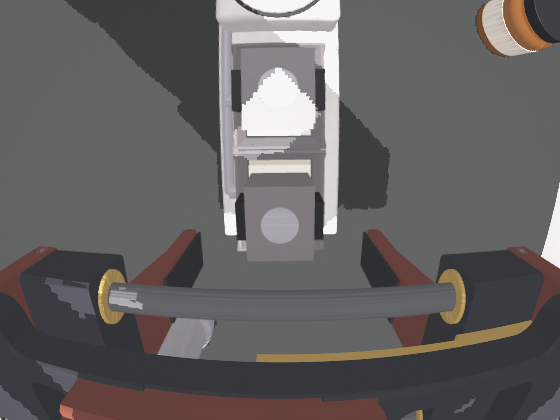

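Spent1 disc is at (280,226) and spent2 disc at (279,88): well aligned with the tool.

Run:
```python
from h import *
c=cam('wrist')
a=onz(c,(280,226),130);b=onz(c,(279,88),130);print(a,b,np.degrees(np.arctan2(-(b-a)[0],(b-a)[1])))
go([a[0],a[1],89],5)
```

```text
[ 513.8 -389.9  130. ] [ 505.9 -304.9  130. ] 5.309883180437877
go [ 0.017  -0.0019  0.4992] [ 0.004  0.004 -0.003] yaw 4.9 q6 -0.75 ee [ 514.  -392.2  163.9]
```

```bash
python3 -m inch '[[0,0,0.25,0,0,0,-1],[0,0,0.48,0,0,0,-1],[0,0,0.48,0,0,0,-1],[0,0,0.48,0,0,0,-1]]'
python3 - <<'E'
from h import *
go([513.8,-389.9,89],5.3)
E
```

```text
t: 3.0
ee_pos: [513.7, -392.2, 91.4]
orientation: [2.123, 2.311, 0.0]
ft_force: [0.1, 0.3, -0.4]
width: 87.8
grasp_force: 0.0
go [0.0151 0.0017 0.0157] [ 0.003  0.003 -0.01 ] yaw 4.9 q6 -0.76 ee [ 513.7 -392.2   91.4]
```

```bash
python3 -m inch '[[0.015,0.002,0.016,0,0,-0.01,-1],[0.015,0.002,0.016,0,0,-0.01,-1],[0.015,0.002,0.016,0,0,-0.01,1],[0.015,0.002,0.016,0,0,-0.01,1],[0.015,0.002,0.016,0,0,-0.01,1],[0.015,0.002,0.016,0,0,-0.01,1],[0.015,0.002,0.016,0,0,-0.01,1],[0.015,0.002,0.016,0,0,-0.01,1]]'
```

```text
t: 4.0
ee_pos: [512.7, -388.9, 86.9]
orientation: [2.116, 2.322, -0.0]
ft_force: [-1.4, -0.7, 1.2]
width: 43.8
grasp_force: 30.0
```

```bash
python3 -m inch '[[0,0,-0.1,0,0,0,1],[0,0,-0.25,0,0,0,1],[0,0,-0.4,0,0,0,1],[0,0,-0.6,0,0,0,1],[0,0,-0.8,0,0,0,1],[0,0,-1,0,0,0,1],[0,0,-1,0,0,0,1]]'
python3 - <<'E'
from h import *
snap('scene','s2.png'); o,_=snap('wrist','w3.png'); print(o['width'],o['ft_force'],o['ee_pos'])
c=cam('scene')
for u in((338,195),(421,196),(431,232),(339,232)): print(onz(c,u,50))
E
```

```text
t: 4.88
ee_pos: [513.9, -389.7, 239.6]
orientation: [2.113, 2.318, 0.001]
ft_force: [0.1, -0.0, -4.3]
width: 44.1
grasp_force: 30.0
43.91428115626304 [-0.79269554 -0.24536694 -4.38508515] [ 512.90706474 -389.04504147  237.54814658]
[439.7 191.5  50. ]
[468.4 453.5  50. ]
[638.2 415.5  50. ]
[613.9 153.8  50. ]
```

View pics/s2.png

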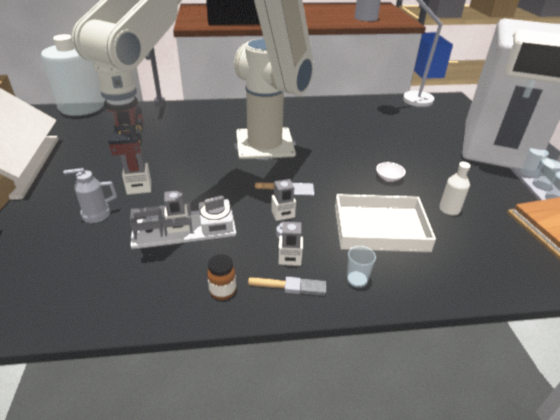

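Spent1 is held at (137,180), bay_a is empty, and the other things are undisturbed. Next I carry it to the tray.

```bash
python3 -m inch '[[0.25,0,0,0,0,0.08,1],[0.6,0.05,0,0,0,0.16,1],[0.98,0.1,0,0,0,0.25,1],[0.98,0.1,0,0,0,0.25,1]]'
python3 -m inch '[[0.35,-0.02,0,0,0,0,1],[0.7,-0.04,0,0,0,0,1],[1,-0.05,0,0,0,0,1],[1,-0.05,0,0,0,0,1]]'
python3 -m inch '[[0.35,-0.02,0,0,0,0,1],[0.7,-0.04,0,0,0,0,1],[1,-0.05,0,0,0,0,1],[1,-0.05,0,0,0,0,1]]'
python3 -m inch '[[0.35,-0.02,0,0,0,0,1],[0.7,-0.04,0,0,0,0,1],[1,-0.05,0,0,0,0,1],[1,-0.05,0,0,0,0,1],[1,-0.05,0,0,0,0,1]]'
python3 - <<'E'
from h import *
o,im=snap('wrist','w4.png'); np.save('o4.npy',o,allow_pickle=True); go([547,362,200],-6)
E
```

```text
t: 5.48
ee_pos: [512.6, -237.1, 234.8]
orientation: [-2.327, -2.104, 0.002]
ft_force: [0.2, -0.3, -4.1]
width: 44.2
grasp_force: 30.0
t: 5.98
ee_pos: [521.5, -89.1, 235.5]
orientation: [-2.328, -2.106, 0.002]
ft_force: [-0.1, -1.3, -4.1]
width: 43.7
grasp_force: 30.0
t: 6.48
ee_pos: [530.3, 59.9, 235.9]
orientation: [-2.33, -2.106, 0.001]
ft_force: [-0.8, -0.1, -3.8]
width: 43.6
grasp_force: 30.0
t: 7.1
ee_pos: [538.3, 207.0, 236.0]
orientation: [2.334, 2.103, -0.003]
ft_force: [0.1, 0.1, -4.3]
width: 43.8
grasp_force: 30.0
go [ 1.0354 -0.0504  0.2394] [-0.001  0.002 -0.   ] yaw -6.0 q6 0.45 ee [538.3 206.8 236.1]
```

View pics/w4.png

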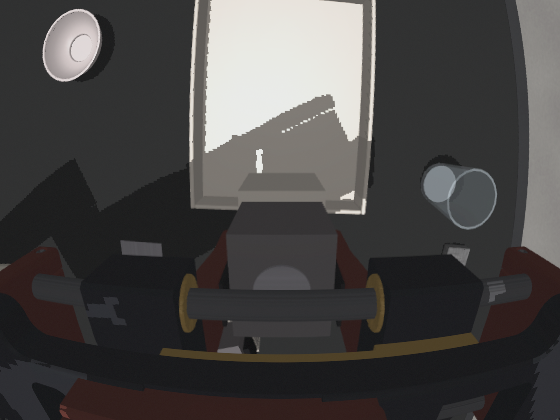

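Tray rim corners are at (190,209) and (365,214); its walls reach the top edge at (197,0) and (375,0). The beaker is well clear at (460,195).

Run:
```python
from h import *
o=np.load('o4.npy',allow_pickle=True).item(); c=cam('wrist',o)
P=[onz(c,u,50)[:2] for u in((190,209),(365,214),(197,0),(375,0))]; print(P)
x=P[1]-P[0]; a=np.degrees(np.arctan2(x[1],x[0])); print('yaw',a,np.linalg.norm(x), np.degrees(np.arctan2(*(P[2]-P[0])[::-1]))-90,np.degrees(np.arctan2(*(P[3]-P[1])[::-1]))-90)
for yw in(a,):
  t=np.radians(yw); X=np.array([np.cos(t),np.sin(t)]);Y=np.array([-X[1],X[0]]); m=(P[0]+P[1])/2
  for d in(70,190): print(d,m+Y*d)
```

```text
[array([431.9, 188.2]), array([629.9, 162. ]), array([467.8, 423.3]), array([662.9, 404.3])]
yaw -7.537772245613137 199.7259121896806 -8.682054611069802 -7.755668780859125
70 [540.08258417 244.49510176]
190 [555.82415704 363.45813334]
```

```bash
python3 -m inch '[[0.35,0,0,0,0,0.02,1],[0.7,0.02,0,0,0,0.044,1],[1,0.03,0,0,0,0.044,1],[1,0.03,0,0,0,0.044,1],[1,0.03,0,0,0,0.044,1]]'
python3 - <<'E'
from h import *
go([556,363,79],-8)
E
```

```text
t: 7.78
ee_pos: [558.3, 355.6, 236.2]
orientation: [2.37, 2.061, -0.003]
ft_force: [-0.8, -0.3, -5.1]
width: 44.2
grasp_force: 30.0
go [ 0.0481 -0.0212  1.048 ] [-0.001  0.002  0.001] yaw -8.0 q6 0.69 ee [558.3 355.6 236.2]
```

```bash
python3 -m inch '[[0.048,-0.021,0.25,0,0,0,1],[0.048,-0.021,0.5,0,0,0,1],[0.048,-0.021,0.75,0,0,0,1],[0.048,-0.021,0.9,0,0,0,1],[0.048,-0.021,0.96,0,0,0,1],[0.048,-0.021,1,0,0,0,1],[0.048,-0.021,1,0,0,0,1]]'
python3 -m inch '[[0,0,0.02,0,0,0,1],[0,0,0.04,0,0,0,1],[0,0,0.05,0,0,0,1],[0,0,0.05,0,0,0,1]]'
```

```text
t: 8.65
ee_pos: [556.6, 364.8, 87.4]
orientation: [2.37, 2.062, 0.001]
ft_force: [0.1, -0.3, -3.8]
width: 43.8
grasp_force: 30.0
t: 9.15
ee_pos: [556.0, 365.1, 79.2]
orientation: [-2.369, -2.063, 0.0]
ft_force: [-0.8, -0.2, -3.3]
width: 44.1
grasp_force: 30.0
```

```bash
python3 -m inch '[[0,0,0.01,0,0,0,1],[0,0,0.015,0,0,0,1],[0,0,0.015,0,0,0,1]]'
```

```text
t: 9.52
ee_pos: [556.2, 365.2, 77.6]
orientation: [2.37, 2.063, 0.001]
ft_force: [-1.4, -1.2, 1.9]
width: 44.0
grasp_force: 30.0
```

```bash
python3 -m inch '[[0,0,0,0,0,0,-1],[0,0,0,0,0,0,-1],[0,0,0,0,0,0,-1],[0,0,0,0,0,0,-1],[0,0,-0.3,0,0,0,-1],[0,0,-0.7,0,0,0,-1],[0,0,-1,0,0,0,-1],[0,0,-1,0,0,0,-1]]'
python3 - <<'E'
from h import *
snap('side','sd3.png')
E
python3 -m inch '[[-0.4,0.02,0,0,0,0,-1],[-0.8,0.05,0,0,0,0,-1],[-1,0.06,0,0,0,0,-1]]'
python3 -m inch '[[-0.4,0.02,0,0,0,0,-1],[-0.8,0.05,0,0,0,0,-1],[-1,0.06,0,0,0,0,-1]]'
python3 -m inch '[[-0.4,0.02,0,0,0,0,-1],[-0.8,0.05,0,0,0,0,-1],[-1,0.06,0,0,0,0,-1]]'
python3 -m inch '[[-0.4,0.02,0,0,0,-0.1,-1],[-0.8,0.05,0,0,0,-0.2,-1],[-1,0.06,0,0,0,-0.29,-1],[-1,0.06,0,0,0,-0.29,-1]]'
python3 - <<'E'
from h import *
go([505.9,-304.9,145],5.3)
E
```

```text
t: 10.52
ee_pos: [558.3, 366.5, 231.7]
orientation: [2.369, 2.062, 0.013]
ft_force: [0.7, 0.7, -1.5]
width: 87.8
grasp_force: 0.0
t: 10.95
ee_pos: [542.7, 212.4, 225.0]
orientation: [-2.37, -2.06, 0.006]
ft_force: [-0.2, 0.6, 0.5]
width: 87.7
grasp_force: 0.0
t: 11.32
ee_pos: [531.0, 62.9, 225.2]
orientation: [-2.37, -2.059, 0.005]
ft_force: [1.4, 0.0, 0.3]
width: 87.8
grasp_force: 0.0
t: 11.7
ee_pos: [519.4, -86.7, 225.3]
orientation: [-2.37, -2.059, 0.003]
ft_force: [-0.3, 0.5, -1.0]
width: 87.8
grasp_force: 0.0
t: 12.2
ee_pos: [507.9, -235.6, 225.2]
orientation: [-2.122, -2.313, 0.001]
ft_force: [0.2, 0.6, 0.2]
width: 88.1
grasp_force: 0.0
go [-0.4598 -0.0519  0.5341] [-0.003 -0.002 -0.008] yaw 4.9 q6 -0.54 ee [ 507.9 -235.6  225.2]
```

View pics/sd3.png

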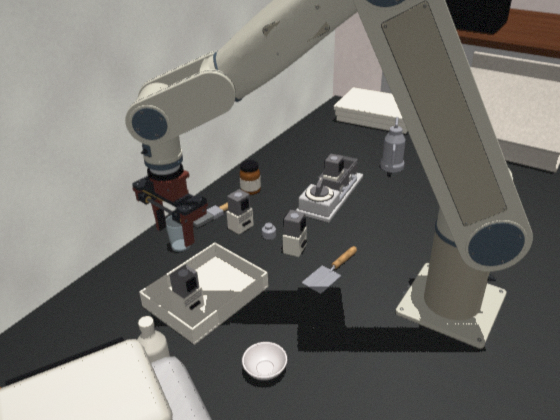

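Spent1 stands upright in the tray at (185,285), and everything else is in place. Next, spent2.

```bash
python3 -m inch '[[-0.2,-0.05,0,0,0,-0.01,-1],[-0.46,-0.052,0,0,0,-0.01,-1],[-0.46,-0.052,0.25,0,0,-0.01,-1],[-0.46,-0.052,0.5,0,0,-0.01,-1],[-0.46,-0.052,0.5,0,0,-0.01,-1]]'
python3 - <<'E'
from h import *
o,im=snap('wrist','w5.png'); go([505.9,-304.9,87.5],5.3)
c=cam('wrist'); print(proj(c,[505.9,-304.9,130]))
g=cv2.cvtColor(im,cv2.COLOR_RGB2GRAY); cv2.imwrite('pics/w5c.png',cv2.resize(im[130:300,180:380,::-1],None,fx=2,fy=2))
E
```

```text
t: 12.82
ee_pos: [505.3, -300.9, 148.5]
orientation: [-2.105, -2.321, 0.002]
ft_force: [0.8, 0.9, 0.3]
width: 88.1
grasp_force: 0.0
go [-0.0205 -0.0058  0.4206] [-0.004 -0.003  0.007] yaw 5.6 q6 -0.66 ee [ 506.7 -301.9  150.6]
[278.50187785 241.60123354]
```

View pics/w5c.png

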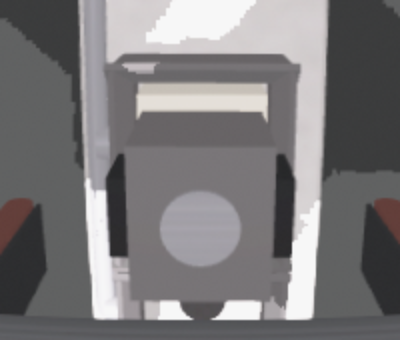

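The disc is at (280,244) against a predicted (278.5,241.6), so the estimate is good. Descend, squeeze and lift.

```bash
python3 -m inch '[[-0.022,0,0.2,0,0,0,-1],[-0.022,0,0.4,0,0,0,-1],[-0.022,0,0.4,0,0,0,-1],[-0.022,0,0.4,0,0,0,-1]]'
python3 -m inch '[[0,0,0,0,0,0,-1],[0,0,0,0,0,0,1],[0,0,0,0,0,0,1],[0,0,0,0,0,0,1],[0,0,0,0,0,0,1],[0,0,0,0,0,0,1],[0,0,0,0,0,0,1]]'
```

```text
t: 13.38
ee_pos: [509.0, -307.1, 93.8]
orientation: [2.109, 2.326, 0.001]
ft_force: [-0.5, -0.5, 0.7]
width: 87.9
grasp_force: 0.0
t: 14.25
ee_pos: [507.6, -306.9, 92.1]
orientation: [-2.11, -2.327, 0.0]
ft_force: [-2.2, -0.3, 2.5]
width: 44.5
grasp_force: 29.9
```

```bash
python3 -m inch '[[0,0,-0.1,0,0,0,1],[0,0,-0.25,0,0,0,1],[0,0,-0.4,0,0,0,1],[0,0,-0.6,0,0,0,1],[0,0,-0.8,0,0,0,1],[0,0,-1,0,0,0,1],[0,0,-1,0,0,0,1]]'
python3 -m inch '[[0.25,0,0,0,0,0.08,1],[0.6,0,0,0,0,0.16,1],[0.98,0,0,0,0,0.3,1],[0.98,0,0,0,0,0.3,1]]'
python3 - <<'E'
from h import *
go([540,245,235],-8)
E
```

```text
t: 15.12
ee_pos: [509.2, -307.5, 244.6]
orientation: [2.107, 2.323, 0.002]
ft_force: [-0.4, -0.4, -6.1]
width: 44.2
grasp_force: 29.9
t: 15.62
ee_pos: [491.6, -156.9, 240.3]
orientation: [-2.364, -2.063, 0.002]
ft_force: [-0.1, -0.2, -4.6]
width: 43.9
grasp_force: 30.0
go [ 2.6981 -0.0427  0.0399] [-0.005 -0.002  0.005] yaw -7.8 q6 -0.2 ee [ 491.6 -156.9  240.3]
```

```bash
python3 -m inch '[[0.35,0,0,0,0,0,1],[0.65,-0.01,0,0,0,0,1],[0.9,-0.015,0,0,0,0,1]]'
python3 -m inch '[[0.35,0,0,0,0,0,1],[0.65,-0.01,0,0,0,0,1],[0.9,-0.015,0,0,0,0,1]]'
python3 -m inch '[[0.35,0,0,0,0,0,1],[0.65,-0.01,0,0,0,0,1],[0.9,-0.015,0,0,0,0,1],[0.9,-0.015,0,0,0,0,1]]'
python3 - <<'E'
from h import *
go([540,245,84],-8)
E
```

```text
t: 16.0
ee_pos: [509.6, -25.6, 240.9]
orientation: [-2.368, -2.063, 0.002]
ft_force: [0.0, -0.6, -4.4]
width: 43.6
grasp_force: 30.0
t: 16.38
ee_pos: [526.1, 108.6, 240.8]
orientation: [-2.368, -2.063, 0.002]
ft_force: [0.6, -0.4, -4.9]
width: 43.9
grasp_force: 30.0
t: 16.88
ee_pos: [542.7, 243.2, 240.5]
orientation: [-2.366, -2.066, 0.001]
ft_force: [1.6, -0.6, -4.6]
width: 43.8
grasp_force: 30.0
go [ 0.0095 -0.0185  1.0435] [-0.001  0.     0.006] yaw -7.7 q6 0.54 ee [542.7 243.2 240.5]
```

```bash
python3 -m inch '[[0.01,-0.018,0.25,0,0,0,1],[0.01,-0.018,0.5,0,0,0,1],[0.01,-0.018,0.75,0,0,0,1],[0.01,-0.018,0.9,0,0,0,1],[0.01,-0.018,0.96,0,0,0,1],[0.01,-0.018,0.99,0,0,0,1],[0.01,-0.018,0.99,0,0,0,1]]'
python3 -m inch '[[0,0,0.02,0,0,0,1],[0,0,0.03,0,0,0,1],[0,0,0.04,0,0,0,1],[0,0,0.04,0,0,0,1]]'
```

```text
t: 17.75
ee_pos: [540.6, 243.2, 93.9]
orientation: [2.37, 2.062, 0.001]
ft_force: [-0.0, 0.7, -3.7]
width: 43.9
grasp_force: 30.0
t: 18.25
ee_pos: [540.1, 243.4, 87.5]
orientation: [-2.369, -2.063, 0.0]
ft_force: [-0.2, 0.9, -5.4]
width: 43.8
grasp_force: 30.0
```

```bash
python3 -m inch '[[0,0,0.01,0,0,0,1],[0,0,0.02,0,0,0,1],[0,0,0.027,0,0,0,1],[0,0,0.027,0,0,0,1]]'
```

```text
t: 18.75
ee_pos: [540.1, 243.3, 83.3]
orientation: [-2.369, -2.063, 0.0]
ft_force: [-0.1, -0.1, -4.8]
width: 43.8
grasp_force: 30.0
```

```bash
python3 -m inch '[[0,0,0.01,0,0,0,1],[0,0,0.016,0,0,0,1],[0,0,0.016,0,0,0,1]]'
```

```text
t: 19.12
ee_pos: [540.4, 243.4, 82.6]
orientation: [2.369, 2.063, 0.001]
ft_force: [-3.8, -2.3, 8.8]
width: 43.9
grasp_force: 30.0
```

```bash
python3 -m inch '[[0,0,0,0,0,0,-1],[0,0,0,0,0,0,-1],[0,0,0,0,0,0,-1],[0,0,0,0,0,0,-1],[0,0,-0.3,0,0,0,-1],[0,0,-0.7,0,0,0,-1],[0,0,-1,0,0,0,-1],[0,0,-1,0,0,0,-1]]'
python3 -m inch '[[-0.4,0.1,0,0,0,0,-1],[-0.8,0.15,0,0,0,0,-1],[-0.98,0.2,-0.2,0,0,0,-1]]'
python3 -m inch '[[-0.4,0.1,0,0,0,0,-1],[-0.8,0.15,0,0,0,0,-1],[-0.98,0.2,-0.2,0,0,0,-1],[-0.98,0.2,-0.2,0,0,0,-1]]'
python3 - <<'E'
from h import *
o,im=snap('wrist','w6.png'); np.save('o6.npy',o,allow_pickle=True); print(o['ee_pos'],yaw(o))
E
```

```text
t: 20.12
ee_pos: [542.5, 244.4, 235.2]
orientation: [2.368, 2.061, 0.012]
ft_force: [-0.7, -0.2, -0.7]
width: 87.9
grasp_force: 0.0
t: 20.5
ee_pos: [546.9, 90.9, 257.7]
orientation: [-2.368, -2.058, 0.01]
ft_force: [0.2, 0.9, 0.5]
width: 88.2
grasp_force: 0.0
t: 21.0
ee_pos: [560.0, -58.0, 291.6]
orientation: [2.372, 2.058, 0.002]
ft_force: [-0.3, -0.1, 0.1]
width: 87.3
grasp_force: 0.0
[559.9560425  -58.0109247  291.55592051] -8.103972636335904
```

View pics/w6.png

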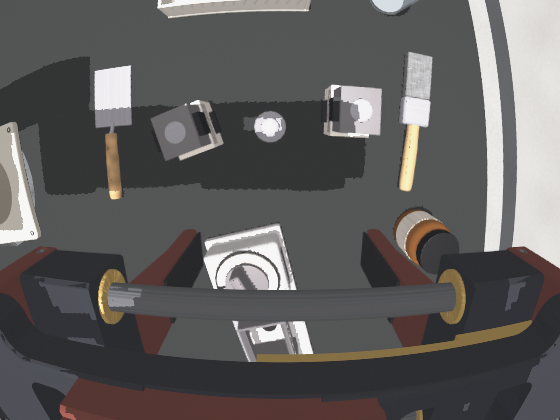

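Fresh1 top disc at (176,132), fresh2 disc at (362,110), weight at (269,126), jar at (430,240). I'll enlarge for the yaws.

Run:
```python
import cv2,numpy as np
im=cv2.imread('pics/w6.png')
a=cv2.resize(im[90:170,140:230],None,fx=4.4,fy=4.4,interpolation=cv2.INTER_CUBIC);b=cv2.resize(im[70:150,310:400],None,fx=4.4,fy=4.4,interpolation=cv2.INTER_CUBIC)
cv2.imwrite('pics/w6c.png',np.clip(np.hstack([a,b])*1.6,0,255).astype(np.uint8))
```

```text
(no output)
```

View pics/w6c.png

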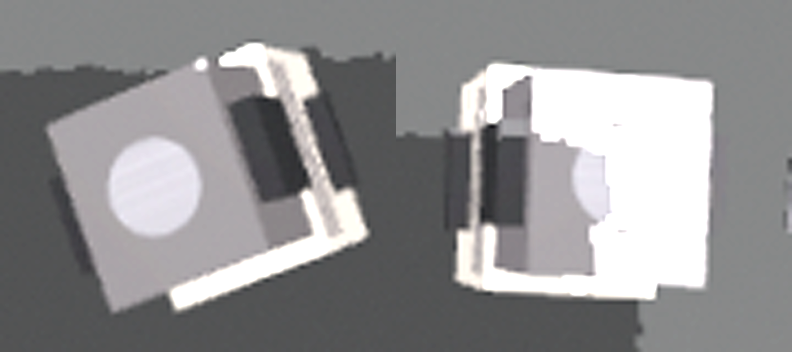

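Fresh1 top-face corners in the crop: (48,127), (205,63), (268,247), (113,312). Fresh2's: (133,72), (316,84), (309,287), (128,275), measured from its panel's left edge. Now metric.

Run:
```python
from h import *
o=np.load('o6.npy',allow_pickle=True).item(); c=cam('wrist',o)
for off,q in(((140,90),((48,127),(205,63),(268,247),(113,312))),((310,70),((133,72),(316,84),(309,287),(128,275)))):
    P=np.array([onz(c,np.array(p)/4.4+off,115)[:2] for p in q]); 
    d=[P[1]-P[0],P[2]-P[3],P[1]-P[2],P[0]-P[3]]
    print(P.mean(0),[ (round(np.degrees(np.arctan2(v[1],v[0])),1),round(np.linalg.norm(v),1)) for v in d])
print(onz(c,(175.2,132.5),115),onz(c,(269,126),40))
```

```text
[456.95  15.3 ] [(np.float64(9.6), np.float64(43.6)), (np.float64(11.8), np.float64(43.5)), (np.float64(100.0), np.float64(47.6)), (np.float64(100.2), np.float64(49.3))]
[654.425   9.75 ] [(np.float64(-8.5), np.float64(45.3)), (np.float64(-9.8), np.float64(45.2)), (np.float64(81.1), np.float64(49.7)), (np.float64(81.3), np.float64(48.7))]
[456.6  15.4 115. ] [554.1   4.4  40. ]
```

Run:
```python
from h import *
go([456.8,15.3,150],10.4)
```

```text
go [ 0.3797 -0.742   0.936 ] [-0.   -0.   -0.41] yaw -8.0 q6 0.02 ee [559.1 -56.7 290.4]
```

```bash
python3 -m inch '[[0.2,-0.38,0.1,0,0,-0.2,-1],[0.38,-0.74,0.3,0,0,-0.41,-1],[0.38,-0.74,0.6,0,0,-0.41,-1],[0.38,-0.74,0.85,0,0,-0.41,-1],[0.38,-0.74,0.92,0,0,-0.41,-1],[0.38,-0.74,0.92,0,0,-0.41,-1]]'
python3 - <<'E'
from h import *
o,im=snap('wrist','w7.png'); go([456.8,15.3,75],10.4)
cv2.imwrite('pics/w7c.png',cv2.resize(im[130:300,180:380,::-1],None,fx=2,fy=2))
print(proj(cam('wrist',o),[456.8,15.3,115]))
E
```

```text
t: 21.8
ee_pos: [456.4, 16.2, 152.4]
orientation: [-2.006, -2.415, 0.002]
ft_force: [0.6, 0.2, 0.5]
width: 87.8
grasp_force: 0.0
go [-0.0042 -0.0042  0.522 ] [-0.    -0.     0.004] yaw 10.6 q6 -0.18 ee [457.3  16.  153.3]
[280.64191548 229.21583967]
```

View pics/w7c.png

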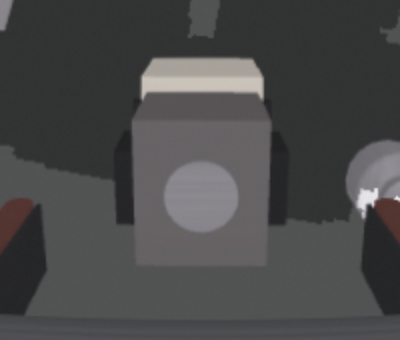

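The disc is at (280.5,228.5), as predicted and square to the tool. Grasp.

```bash
python3 -m inch '[[-0.004,-0.004,0.25,0,0,0,-1],[-0.004,-0.004,0.5,0,0,0,-1],[-0.004,-0.004,0.52,0,0,0,-1],[-0.004,-0.004,0.52,0,0,0,-1],[-0.004,-0.004,0.52,0,0,0,1],[-0.004,-0.004,0.52,0,0,0,1],[-0.004,-0.004,0.52,0,0,0,1],[-0.004,-0.004,0.52,0,0,0,1],[-0.004,-0.004,0.52,0,0,0,1]]'
python3 -m inch '[[0,0,0,0,0,0,1],[0,0,-0.1,0,0,0,1],[0,0,-0.35,0,0,0,1],[0,0,-0.65,0,0,0,1],[0,0,-0.95,0,0,0,1],[0,0,-0.95,0,0,0,1]]'
python3 - <<'E'
from h import *
go([513.8,-389.9,180],5.3)
E
```

```text
t: 22.98
ee_pos: [456.3, 14.9, 75.4]
orientation: [-2.008, -2.416, 0.001]
ft_force: [-0.2, -0.9, 4.5]
width: 43.8
grasp_force: 30.0
t: 23.72
ee_pos: [458.6, 15.0, 220.9]
orientation: [2.005, 2.412, 0.007]
ft_force: [0.2, -0.1, -4.5]
width: 43.8
grasp_force: 30.0
go [-2.7206 -0.1337  0.2752] [0.009 0.001 0.116] yaw 10.5 q6 -0.18 ee [458.6  15.  220.9]
```

```bash
python3 -m inch '[[-0.35,-0.015,0,0,0,0,1],[-0.65,-0.03,0,0,0,0,1],[-0.9,-0.045,0,0,0,0,1],[-0.9,-0.045,0,0,0,0,1]]'
python3 -m inch '[[-0.35,-0.015,0,0,0,0,1],[-0.65,-0.03,0,0,0,0,1],[-0.9,-0.045,0,0,0,0,1],[-0.9,-0.045,0,0,0,0,1]]'
python3 -m inch '[[-0.35,-0.015,0,0,0,0,1],[-0.65,-0.03,0,0,0,0.06,1],[-0.92,-0.045,0,0,0,0.115,1],[-0.92,-0.045,0,0,0,0.115,1],[-0.92,-0.045,0,0,0,0.115,1]]'
python3 - <<'E'
from h import *
go([513.5,-389.5,180],5.3)
E
```

```text
t: 24.22
ee_pos: [473.7, -120.8, 215.9]
orientation: [-2.011, -2.411, 0.002]
ft_force: [-0.4, 1.2, -4.8]
width: 43.9
grasp_force: 30.0
t: 24.72
ee_pos: [492.2, -254.0, 216.1]
orientation: [-2.01, -2.412, 0.001]
ft_force: [0.3, 0.0, -3.7]
width: 44.1
grasp_force: 30.0
t: 25.35
ee_pos: [510.6, -387.8, 216.2]
orientation: [-2.112, -2.321, -0.001]
ft_force: [-0.6, 1.4, -4.4]
width: 43.7
grasp_force: 30.0
go [-0.0137  0.0188  0.241 ] [-0.003 -0.003  0.002] yaw 5.4 q6 -0.76 ee [ 510.6 -387.8  216.2]
```

```bash
python3 -m inch '[[-0.014,0.018,0.1,0,0,0,1],[-0.014,0.018,0.24,0,0,0,1],[-0.014,0.018,0.33,0,0,0,1],[-0.014,0.018,0.33,0,0,0,1],[-0.014,0.018,0.33,0,0,0,1]]'
python3 - <<'E'
from h import *
go([513.5,-389.5,92],5.3)
E
```

```text
t: 25.98
ee_pos: [514.5, -391.8, 168.5]
orientation: [2.114, 2.323, 0.0]
ft_force: [1.4, 0.4, -3.6]
width: 43.9
grasp_force: 30.0
go [ 0.0159 -0.0053  0.5099] [0.001 0.001 0.002] yaw 5.4 q6 -0.76 ee [ 514.5 -391.8  168.5]
```

```bash
python3 -m inch '[[0.014,-0.004,0.1,0,0,0,1],[0.014,-0.004,0.2,0,0,0,1],[0.014,-0.004,0.28,0,0,0,1],[0.014,-0.004,0.36,0,0,0,1],[0.014,-0.004,0.42,0,0,0,1],[0.014,-0.004,0.46,0,0,0,1],[0.014,-0.004,0.46,0,0,0,1]]'
python3 - <<'E'
from h import *
go([513.5,-389.5,90.5],5.3)
E
```

```text
t: 26.85
ee_pos: [514.7, -392.2, 99.2]
orientation: [2.111, 2.319, -0.002]
ft_force: [2.3, -5.4, -4.0]
width: 44.2
grasp_force: 30.0
go [ 0.019  -0.0063  0.0582] [0.004 0.006 0.001] yaw 5.4 q6 -0.76 ee [ 514.7 -392.2   99.2]
```

```bash
python3 -m inch '[[-0.014,0,0.02,0,0,0,1],[-0.014,0,0.035,0,0,0,1],[-0.014,0,0.05,0,0,0,1],[-0.014,0,0.06,0,0,0,1],[-0.014,0,0.06,0,0,0,1]]'
```

```text
t: 27.48
ee_pos: [513.8, -392.6, 91.4]
orientation: [2.114, 2.322, -0.001]
ft_force: [-1.9, -3.5, 7.0]
width: 43.7
grasp_force: 30.0
```

```bash
python3 -m inch '[[0,0,0.01,0,0,0,1],[0,0,0.015,0,0,0,1],[0,0,0.015,0,0,0,1],[0,0,0.015,0,0,0,1]]'
```

```text
t: 27.98
ee_pos: [513.9, -392.5, 91.3]
orientation: [2.113, 2.322, -0.001]
ft_force: [-6.0, 1.2, 24.0]
width: 43.8
grasp_force: 30.0
```

```bash
python3 -m inch '[[0,0,0,0,0,0,-1],[0,0,0,0,0,0,-1],[0,0,0,0,0,0,-1],[0,0,0,0,0,0,-1],[0,0,-0.2,0,0,0,-1],[0,0,-0.5,0,0,0,-1],[0,0,-0.5,0,0,0,-1]]'
python3 - <<'E'
from h import *
o,im=snap('wrist','w8.png'); print(proj(cam('wrist',o),[513.5,-390,130]),o['ee_pos'])
cv2.imwrite('pics/w8c.png',cv2.resize(im[0:300,140:420,::-1],None,fx=2,fy=2))
E
```

```text
t: 28.85
ee_pos: [515.3, -393.0, 166.1]
orientation: [2.111, 2.318, 0.001]
ft_force: [-0.7, -0.3, 0.2]
width: 88.2
grasp_force: 0.0
[277.73802684 223.5774747 ] [ 515.26441699 -393.04425768  166.14838316]
```

View pics/w8c.png

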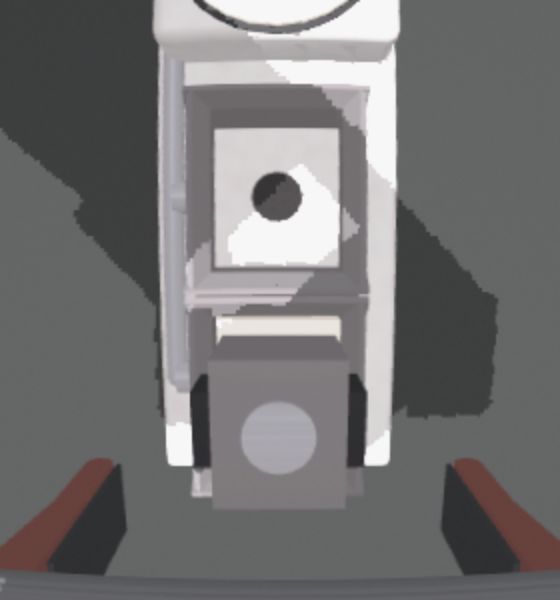

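Both buttons of fresh1 are out, as the spent ones' were. Its disc is at (279.5,218.5), and bay_b is empty with its floor hole at (278,98.5). Check the position, then go for fresh2.

Run:
```python
from h import *
c=cam('wrist'); print(onz(c,(279.5,218.5),130),'hole',onz(c,(278,98.5),15), 'floor',[onz(c,(140+u/2,v/2),15) for u,v in((214,128),(338,128),(339,267),(214,267))])
go([560,-60,290],-8)
```

```text
[ 513.  -384.9  130. ] hole [ 503.5 -303.9   15. ] floor [array([ 471.2, -272.9,   15. ]), array([ 529.4, -267.6,   15. ]), array([ 536.5, -334.2,   15. ]), array([ 477.3, -339.8,   15. ])]
go [ 2.1748  0.5126 -0.8421] [0.003 0.002 0.297] yaw 5.4 q6 -0.76 ee [ 514.1 -392.1  164. ]
```

```bash
python3 -m inch '[[0,0,-0.3,0,0,0,-1],[0.4,0.2,-0.5,0,0,0,-1],[0.87,0.4,-0.5,0,0,0,-1],[0.87,0.4,-0.5,0,0,0,-1]]'
python3 -m inch '[[0.4,0.2,0,0,0,0,-1],[0.87,0.4,0,0,0,0,-1],[0.87,0.4,0,0,0,0,-1]]'
python3 -m inch '[[0.25,0.2,0,0,0,0.1,-1],[0.5,0.38,0,0,0,0.2,-1],[0.5,0.38,0,0,0,0.32,-1],[0.5,0.38,0,0,0,0.32,-1]]'
python3 - <<'E'
from h import *
o,im=snap('wrist','w9.png'); go([654.5,9.8,150],-9); print(proj(cam('wrist',o),[654.5,9.8,115]))
cv2.imwrite('pics/w9c.png',cv2.resize(im[0:300,140:420,::-1],None,fx=2,fy=2))
E
```

```text
t: 29.4
ee_pos: [561.0, -253.1, 236.5]
orientation: [-2.111, -2.323, 0.0]
ft_force: [0.7, 0.0, 0.4]
width: 87.6
grasp_force: 0.0
t: 29.78
ee_pos: [608.3, -117.4, 235.9]
orientation: [-2.109, -2.324, 0.002]
ft_force: [-0.5, -0.9, -0.1]
width: 87.7
grasp_force: 0.0
t: 30.28
ee_pos: [657.7, -41.0, 236.3]
orientation: [-2.387, -2.04, 0.003]
ft_force: [-0.3, -0.3, 0.5]
width: 87.9
grasp_force: 0.0
go [ 0.3338 -0.0726  0.5771] [-0.003  0.001  0.001] yaw -9.0 q6 0.08 ee [657.6 -41.3 236.6]
[268.3589508  141.71979534]
```

View pics/w9c.png

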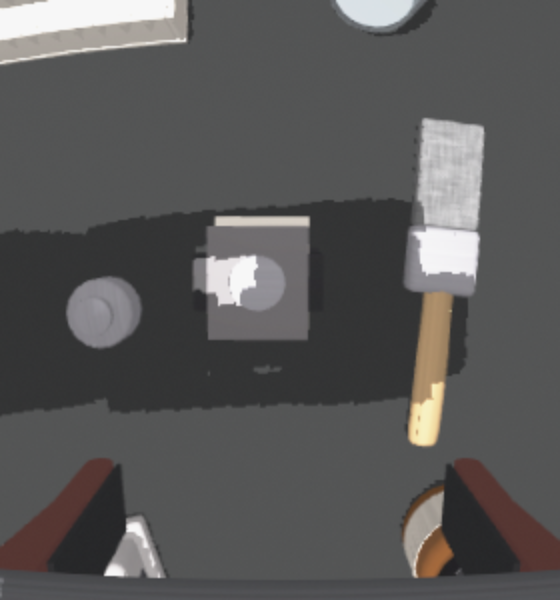

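Fresh2 disc is at (268.5,141.5), as predicted, with the yaw aligned. Grasp.

```bash
python3 -m inch '[[0.2,-0.07,0.2,0,0,0,-1],[0.33,-0.07,0.4,0,0,0,-1],[0.33,-0.07,0.57,0,0,0,-1],[0.33,-0.07,0.57,0,0,0,-1]]'
python3 - <<'E'
from h import *
go([654.5,9.8,75],-9)
E
```

```text
t: 30.82
ee_pos: [653.8, 9.0, 149.9]
orientation: [-2.387, -2.038, 0.006]
ft_force: [-0.7, 0.1, 0.2]
width: 87.3
grasp_force: 0.0
go [0.0064 0.0063 0.4996] [-0.006  0.001 -0.   ] yaw -9.0 q6 0.15 ee [653.8   9.  149.9]
```

```bash
python3 -m inch '[[0.006,0.006,0.25,0,0,0,-1],[0.006,0.006,0.5,0,0,0,-1],[0.006,0.006,0.5,0,0,0,-1],[0.006,0.006,0.5,0,0,0,-1],[0.006,0.006,0.5,0,0,0,1],[0.006,0.006,0.5,0,0,0,1],[0.006,0.006,0.5,0,0,0,1],[0.006,0.006,0.5,0,0,0,1],[0.006,0.006,0.5,0,0,0,1]]'
python3 -m inch '[[0,0,0,0,0,0,1],[0,0,-0.1,0,0,0,1],[0,0,-0.35,0,0,0,1],[0,0,-0.65,0,0,0,1],[0,0,-0.95,0,0,0,1],[0,0,-0.95,0,0,0,1]]'
python3 - <<'E'
from h import *
go([505,-304.4,180],5.3)
E
```

```text
t: 31.95
ee_pos: [656.2, 10.6, 77.6]
orientation: [-2.389, -2.039, 0.001]
ft_force: [-3.0, -0.2, 4.5]
width: 44.2
grasp_force: 29.9
t: 32.7
ee_pos: [659.4, 10.5, 224.1]
orientation: [2.386, 2.036, 0.01]
ft_force: [0.6, -0.2, -5.6]
width: 44.3
grasp_force: 30.0
go [-2.2354 -0.6888  0.2855] [ 0.011 -0.    -0.319] yaw -9.0 q6 0.16 ee [659.4  10.5 224.1]
```

```bash
python3 -m inch '[[-0.3,-0.09,0,0,0,0,1],[-0.6,-0.18,0,0,0,0,1],[-0.745,-0.23,0,0,0,0,1],[-0.745,-0.23,0,0,0,0,1]]'
python3 -m inch '[[-0.3,-0.09,0,0,0,0,1],[-0.6,-0.18,0,0,0,0,1],[-0.745,-0.23,0,0,0,0,1],[-0.745,-0.23,0,0,0,0,1]]'
python3 -m inch '[[-0.3,-0.09,0,0,0,-0.1,1],[-0.6,-0.18,0,0,0,-0.2,1],[-0.745,-0.23,0,0,0,-0.319,1],[-0.745,-0.23,0,0,0,-0.319,1],[-0.745,-0.23,0,0,0,-0.319,1]]'
python3 - <<'E'
from h import *
go([505,-304.4,170],5.3)
E
```

```text
t: 33.2
ee_pos: [603.8, -95.4, 218.4]
orientation: [-2.391, -2.035, 0.002]
ft_force: [0.4, -0.0, -4.9]
width: 43.8
grasp_force: 30.0
t: 33.7
ee_pos: [553.3, -199.6, 219.1]
orientation: [-2.391, -2.037, 0.0]
ft_force: [0.7, -0.2, -5.3]
width: 44.3
grasp_force: 30.0
t: 34.33
ee_pos: [502.8, -302.9, 219.5]
orientation: [-2.116, -2.321, -0.001]
ft_force: [-0.1, 0.2, -5.7]
width: 44.1
grasp_force: 30.0
go [-0.0113  0.0138  0.33  ] [ 0.    -0.001 -0.   ] yaw 5.3 q6 -0.66 ee [ 502.8 -302.9  219.5]
```

```bash
python3 -m inch '[[-0.006,0.012,0.1,0,0,0,1],[-0.006,0.012,0.24,0,0,0,1],[-0.006,0.012,0.33,0,0,0,1],[-0.006,0.012,0.33,0,0,0,1],[-0.006,0.012,0.33,0,0,0,1]]'
python3 - <<'E'
from h import *
go([505,-304.4,93],5.3)
E
```

```text
t: 34.95
ee_pos: [504.2, -305.0, 170.6]
orientation: [2.115, 2.322, 0.0]
ft_force: [-0.1, 0.2, -5.6]
width: 43.9
grasp_force: 30.0
go [0.0039 0.0052 0.5175] [0.001 0.    0.001] yaw 5.3 q6 -0.66 ee [ 504.2 -305.   170.6]
```

```bash
python3 -m inch '[[0,0.004,0.1,0,0,0,1],[0,0.004,0.2,0,0,0,1],[0,0.004,0.28,0,0,0,1],[0,0.004,0.36,0,0,0,1],[0,0.004,0.42,0,0,0,1],[0,0.004,0.45,0,0,0,1],[0,0.004,0.45,0,0,0,1]]'
python3 -m inch '[[0,0,0.02,0,0,0,1],[0,0,0.035,0,0,0,1],[0,0,0.05,0,0,0,1],[0,0,0.05,0,0,0,1]]'
```

```text
t: 35.83
ee_pos: [505.9, -307.2, 102.9]
orientation: [2.112, 2.318, -0.001]
ft_force: [1.6, -5.8, -5.2]
width: 44.1
grasp_force: 30.0
t: 36.33
ee_pos: [505.8, -307.2, 95.5]
orientation: [2.112, 2.318, -0.001]
ft_force: [1.7, -6.7, -4.5]
width: 44.0
grasp_force: 30.0
```

```bash
python3 -m inch '[[-0.013,0,0.01,0,0,0,1],[-0.013,0,0.02,0,0,0,1],[-0.013,0,0.027,0,0,0,1],[-0.013,0,0.027,0,0,0,1]]'
```

```text
t: 36.83
ee_pos: [505.4, -307.6, 93.6]
orientation: [2.114, 2.32, 0.0]
ft_force: [-4.2, 1.8, 19.3]
width: 43.6
grasp_force: 30.0
```

```bash
python3 -m inch '[[0,0,0.01,0,0,0,1],[0,0,0.015,0,0,0,1],[0,0,0.015,0,0,0,1],[0,0,0.015,0,0,0,1]]'
```

```text
t: 37.33
ee_pos: [505.6, -307.3, 93.3]
orientation: [2.114, 2.32, 0.001]
ft_force: [-8.3, 6.0, 37.3]
width: 44.0
grasp_force: 30.0
```

```bash
python3 -m inch '[[0,0,0,0,0,0,-1],[0,0,0,0,0,0,-1],[0,0,0,0,0,0,-1],[0,0,0,0,0,0,-1],[0,0,-0.3,0,0,0,-1],[0,0,-0.7,0,0,0,-1],[0.25,0,-0.9,0,0,0,-1],[0.25,0,-0.9,0,0,0,-1]]'
python3 - <<'E'
from h import *
o,im=snap('wrist','w10.png'); np.save('o10.npy',o,allow_pickle=True); print(o['ee_pos'],yaw(o),o['qpos'].round(2))
cv2.imwrite('pics/w10c.png',cv2.resize(im[0:300,140:420,::-1],None,fx=2,fy=2))
E
```

```text
t: 38.33
ee_pos: [502.0, -268.7, 226.4]
orientation: [2.112, 2.321, 0.002]
ft_force: [0.2, -1.4, -0.7]
width: 88.0
grasp_force: 0.0
[ 502.01422345 -268.72192045  226.40809867] 5.398287563094228 [-0.51  0.34  1.75  0.    1.05 -0.61]
```

View pics/w10c.png

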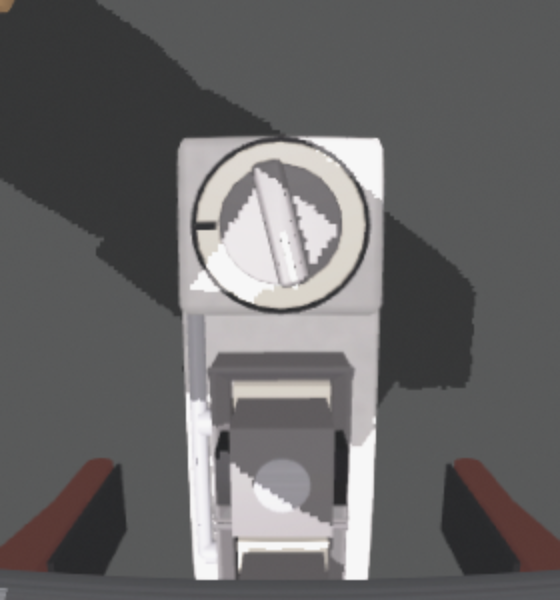

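Fresh2 is in bay_b with both buttons out. The knob dial centre is at crop (281,225), the bar runs from (266,163) to (292,285), and the zero mark is at (205,226). I have now viewed 15 pictures, one over the limit of 14, so I'll view no more and rely on numbers.

Run:
```python
from h import *
o=np.load('o10.npy',allow_pickle=True).item(); c=cam('wrist',o)
f=lambda u,v,z: onz(c,(140+u/2,v/2),z)
print('dial',f(281,225,60)); a,b=f(266,163,104),f(292,285,104); print(a,b,(a+b)/2,np.degrees(np.arctan2(*(a-b)[1::-1])), np.linalg.norm(a-b))
print('fresh2 disc',f(281,486,130))
go([495,-195,130],17)
```

```text
dial [ 495.2 -193.3   60. ]
[ 486.2 -167.7  104. ] [ 502.5 -219.9  104. ] [ 494.35 -193.8   104.  ] 107.34152419367291 54.68573854306077
fresh2 disc [ 505.6 -302.8  130. ]
go [0.4973 0.003  0.6315] [ 0.002  0.002 -0.258] yaw 5.4 q6 -0.61 ee [ 501.4 -269.2  224.8]
```

```bash
python3 -m inch '[[0.3,0,0.1,0,0,-0.13,-1],[0.5,0.003,0.3,0,0,-0.26,-1],[0.5,0.003,0.6,0,0,-0.26,-1],[0.5,0.003,0.6,0,0,-0.26,-1]]'
python3 - <<'E'
from h import *
go([495,-193.7,82],17.3)
E
```

```text
t: 38.88
ee_pos: [491.7, -193.9, 130.1]
orientation: [-1.863, -2.519, 0.004]
ft_force: [0.6, 0.5, -0.2]
width: 87.9
grasp_force: 0.0
go [-0.0073  0.0238  0.3208] [-0.009 -0.007 -0.006] yaw 17.0 q6 -0.69 ee [ 491.7 -193.9  130.1]
```

```bash
python3 -m inch '[[0,0.015,0.15,0,0,0,-1],[0,0.015,0.28,0,0,0,-1],[0,0.015,0.28,0,0,0,-1],[0,0.015,0.28,0,0,0,-1]]'
python3 - <<'E'
from h import *
go([495,-193.7,82],17.3)
E
```

```text
t: 39.38
ee_pos: [497.4, -194.9, 93.0]
orientation: [1.869, 2.524, 0.0]
ft_force: [0.3, -0.7, 1.0]
width: 88.0
grasp_force: 0.0
go [ 0.0123 -0.0131  0.0736] [ 0.001  0.001 -0.007] yaw 17.0 q6 -0.69 ee [ 497.4 -194.9   93. ]
```

```bash
python3 -m inch '[[0.005,-0.007,0.065,0,0,-0.007,-1],[0.005,-0.007,0.065,0,0,-0.007,-1],[0.005,-0.007,0.065,0,0,-0.007,-1]]'
python3 -m inch '[[0,0,0,0,0,0,1],[0,0,0,0,0,0,1],[0,0,0,0,0,0,1],[0,0,0,0,0,0,1],[0,0,0,0,0,0,1],[0,0,0,0,0,0,1],[0,0,0,0,0,0,1],[0,0,0,0,0,0,1]]'
python3 - <<'E'
from h import *
o=ctrl.get_obs(); print(o['width'],o['moment'],yaw(o))
E
```

```text
t: 39.75
ee_pos: [495.5, -193.8, 82.4]
orientation: [1.862, 2.531, 0.0]
ft_force: [0.1, 0.1, -0.4]
width: 88.0
grasp_force: 0.0
t: 40.75
ee_pos: [494.2, -193.9, 82.3]
orientation: [-1.859, -2.53, 0.003]
ft_force: [-4.2, -2.2, 1.3]
width: 13.6
grasp_force: 30.0
13.645574672638087 [-0.17425434  0.61225783 -0.01271085] 17.37521567897846
```

```bash
python3 -m inch '[[0,0,0,0,0,-0.2,1],[0,0,0,0,0,-0.4,1],[0,0,0,0,0,-0.6,1],[0,0,0,0,0,-0.8,1],[0,0,0,0,0,-0.9,1],[0,0,0,0,0,-0.9,1]]'
python3 -m inch '[[0,0,0,0,0,-0.2,1],[0,0,0,0,0,-0.4,1],[0,0,0,0,0,-0.6,1],[0,0,0,0,0,-0.8,1],[0,0,0,0,0,-0.9,1],[0,0,0,0,0,-0.9,1],[0,0,0,0,0,-0.9,1]]'
python3 - <<'E'
from h import *
o=ctrl.get_obs(); print(o['width'],o['moment'],yaw(o),o['qpos'][5])
E
```

```text
t: 41.5
ee_pos: [494.5, -193.7, 82.2]
orientation: [-0.871, -3.016, 0.0]
ft_force: [-5.4, -1.4, 4.9]
width: 13.5
grasp_force: 30.0
t: 42.38
ee_pos: [494.5, -193.4, 82.2]
orientation: [0.225, -3.132, -0.001]
ft_force: [-3.8, 0.7, 5.1]
width: 13.8
grasp_force: 30.0
13.777843017043368 [0.18533358 0.79035302 0.07366646] 98.217485180578 -2.10924348731656
```

```bash
python3 -m inch '[[0,0,0,0,0,0,-1],[0,0,0,0,0,0,-1],[0,0,0,0,0,0,-1],[0,0,0,0,0,0,-1],[0,0,0,0,0,0,-1],[0,0,0,0,0,0,-1]]'
python3 -m inch '[[0,0,0,0,0,0.2,-1],[0,0,0,0,0,0.4,-1],[0,0,0,0,0,0.6,-1],[0,0,0,0,0,0.8,-1],[0,0,0,0,0,1,-1]]'
python3 -m inch '[[0,0,0,0,0,0.2,-1],[0,0,0,0,0,0.4,-1],[0,0,0,0,0,0.6,-1],[0,0,0,0,0,0.8,-1],[0,0,0,0,0,1,-1]]'
python3 -m inch '[[0,0,0,0,0,0.2,-1],[0,0,0,0,0,0.4,-1],[0,0,0,0,0,0.6,-1],[0,0,0,0,0,0.8,-1],[0,0,0,0,0,1,-1]]'
python3 -m inch '[[0,0,0,0,0,0.2,-1],[0,0,0,0,0,0.4,-1],[0,0,0,0,0,0.6,-1],[0,0,0,0,0,0.8,-1],[0,0,0,0,0,1,-1],[0,0,0,0,0,1,-1],[0,0,0,0,0,1,-1]]'
python3 - <<'E'
from h import *
o=ctrl.get_obs(); print(o['width'],yaw(o),o['qpos'][5]); go([495,-193.7,82],98.2)
E
```

```text
t: 43.12
ee_pos: [495.5, -193.8, 82.3]
orientation: [-0.228, 3.133, -0.0]
ft_force: [-1.2, -0.0, -0.4]
width: 70.6
grasp_force: 0.0
t: 43.75
ee_pos: [495.5, -193.8, 82.3]
orientation: [0.996, 2.979, 0.0]
ft_force: [-0.9, 0.0, 0.3]
width: 87.6
grasp_force: 0.0
t: 44.38
ee_pos: [495.5, -193.8, 82.3]
orientation: [2.061, 2.371, 0.0]
ft_force: [0.6, -0.1, 0.5]
width: 87.8
grasp_force: 0.0
t: 45.0
ee_pos: [495.5, -193.8, 82.3]
orientation: [2.811, 1.402, -0.0]
ft_force: [-0.6, -0.9, -0.1]
width: 87.5
grasp_force: 0.0
t: 45.88
ee_pos: [495.5, -193.8, 82.3]
orientation: [-3.133, -0.233, 0.0]
ft_force: [-0.7, 0.0, 0.5]
width: 87.9
grasp_force: 0.0
87.8654762770353 -81.50633435582175 1.0273955614203467
go [-0.003  -0.0009  0.0017] [-0.     0.     0.007] yaw -81.5 q6 1.03 ee [ 495.5 -193.8   82.3]
```

```bash
python3 -m inch '[[0,0,0,0,0,0,1],[0,0,0,0,0,0,1],[0,0,0,0,0,0,1],[0,0,0,0,0,0,1],[0,0,0,0,0,0,1],[0,0,0,0,0,0,1],[0,0,0,0,0,0,1],[0,0,0,0,0,0,1]]'
python3 -m inch '[[0,0,0,0,0,-0.2,1],[0,0,0,0,0,-0.4,1],[0,0,0,0,0,-0.6,1],[0,0,0,0,0,-0.8,1],[0,0,0,0,0,-0.9,1],[0,0,0,0,0,-0.9,1]]'
python3 -m inch '[[0,0,0,0,0,-0.2,1],[0,0,0,0,0,-0.4,1],[0,0,0,0,0,-0.6,1],[0,0,0,0,0,-0.8,1],[0,0,0,0,0,-0.9,1],[0,0,0,0,0,-0.9,1]]'
python3 -m inch '[[0,0,0,0,0,-0.2,1],[0,0,0,0,0,-0.4,1],[0,0,0,0,0,-0.6,1],[0,0,0,0,0,-0.8,1],[0,0,0,0,0,-0.9,1],[0,0,0,0,0,-0.9,1]]'
python3 -m inch '[[0,0,0,0,0,-0.2,1],[0,0,0,0,0,-0.4,1],[0,0,0,0,0,-0.6,1],[0,0,0,0,0,-0.8,1],[0,0,0,0,0,-0.9,1],[0,0,0,0,0,-0.9,1],[0,0,0,0,0,-0.9,1]]'
python3 - <<'E'
from h import *
o=ctrl.get_obs(); print(o['width'],o['moment'],yaw(o),o['qpos'][5])
E
```

```text
t: 46.88
ee_pos: [495.4, -193.3, 82.3]
orientation: [-3.132, -0.227, 0.0]
ft_force: [0.1, -0.5, -0.0]
width: 14.2
grasp_force: 30.0
t: 47.62
ee_pos: [494.9, -192.5, 82.3]
orientation: [-2.858, -1.298, 0.001]
ft_force: [-1.0, 6.8, 4.0]
width: 13.9
grasp_force: 30.0
t: 48.38
ee_pos: [494.1, -192.1, 82.3]
orientation: [-2.231, -2.206, 0.001]
ft_force: [-3.5, 8.4, 7.6]
width: 13.8
grasp_force: 30.0
t: 49.12
ee_pos: [493.1, -192.4, 82.3]
orientation: [-1.329, -2.841, -0.0]
ft_force: [-6.4, 5.3, 9.3]
width: 13.8
grasp_force: 30.0
t: 50.0
ee_pos: [492.6, -193.2, 82.2]
orientation: [-0.264, -3.125, -0.001]
ft_force: [-10.5, 0.6, 9.8]
width: 13.9
grasp_force: 30.0
13.923475989883263 [0.1706283  1.62912533 0.0218153 ] 80.35177886027053 -1.797184184930768
```

```bash
python3 -m inch '[[0,0,0,0,0,-0.1,1],[0,0,0,0,0,-0.2,1],[0,0,0,0,0,-0.28,1],[0,0,0,0,0,-0.28,1]]'
python3 -c "
from h import *
o=ctrl.get_obs(); print(o['moment'],yaw(o),o['qpos'][5])"
python3 -m inch '[[0,0,0,0,0,-0.03,1],[0,0,0,0,0,-0.06,1],[0,0,0,0,0,-0.06,1]]'
python3 -c "
from h import *
o=ctrl.get_obs(); print(o['moment'],yaw(o),o['qpos'][5])"
```

```text
t: 50.5
ee_pos: [492.7, -193.5, 82.3]
orientation: [0.082, -3.135, -0.002]
ft_force: [-11.0, -1.8, 9.4]
width: 14.1
grasp_force: 30.0
[-0.16038434  1.65662792  0.04795832] 92.99666879522725 -2.017725300292931
t: 50.88
ee_pos: [492.6, -193.5, 82.3]
orientation: [0.154, -3.132, -0.002]
ft_force: [-10.5, -1.9, 10.0]
width: 13.7
grasp_force: 30.0
[-0.26496609  1.67078691 -0.14365265] 95.64281241393174 -2.0640912106854934
```

```bash
for i in 1; do python3 -m inch '[[0,0,0,0,0,-0.03,1],[0,0,0,0,0,-0.05,1],[0,0,0,0,0,-0.05,1]]' | grep ee; done
python3 -c "
from h import *
o=ctrl.get_obs(); print(o['moment'],o['ft_force'],o['joint_torque'][5],yaw(o),o['qpos'][5])"
python3 -m inch '[[0,0,0,0,0,-0.03,1],[0,0,0,0,0,-0.05,1],[0,0,0,0,0,-0.05,1]]' | grep ee
python3 -c "
from h import *
o=ctrl.get_obs(); print(o['moment'],o['ft_force'],o['joint_torque'][5],yaw(o),o['qpos'][5])"
```

```text
ee_pos: [492.6, -193.5, 82.3]
[-0.29568243  1.69115128 -0.78172959] [-9.4752994  -1.94437105 10.22296355] -0.8324539102613926 97.78901108365183 -2.102285340843779
ee_pos: [492.8, -193.5, 82.2]
[-0.23236858  1.57264695 -0.91269266] [-9.34592387 -1.31349573  9.65531045] -0.9438473358750343 100.01774554438641 -2.1413667419830764
```

```bash
python3 -m inch '[[0,0,0,0,0,0,-1],[0,0,0,0,0,0,-1],[0,0,0,0,0,0,-1],[0,0,0,0,0,0,-1],[0,0,0,0,0,0,-1],[0,0,0,0,0,0,-1],[0,0,-0.3,0,0,0,-1],[0,0,-0.7,0,0,0,-1],[0,0,-1,0,0,0,-1],[0,0,-1,0,0,0,-1]]'
python3 - <<'E'
from h import *
# knob bar direction: longest line segments near the knob in the wrist view, cast to z=104
o,im=snap('wrist','w11.png'); c=cam('wrist',o); print(o['ee_pos'],yaw(o)); k=proj(c,[494.7,-193.5,100]); print(k)
g=cv2.cvtColor(im,cv2.COLOR_RGB2GRAY); L=cv2.createLineSegmentDetector().detect(g)[0][:,0]
for l in L:
    a,b=onz(c,l[:2],104)[:2],onz(c,l[2:],104)[:2]; m=(a+b)/2
    if np.hypot(*(m-[494.7,-193.5]))<22 and np.hypot(*(a-b))>18: print(a,b,np.degrees(np.arctan2(*(a-b)[::-1]))%180)
# bystanders: change between early and present scene views
s=snap('scene','s11.png')[1].astype(int); s0=cv2.imread('pics/s2.png')[:,:,::-1].astype(int)
for n,(u,v) in dict(sprayer=(92,200),jar=(222,278),brush=(290,285),beaker=(360,265),bottle=(455,190),dish=(391,172),trayR=(432,225),trayL=(337,215)).items():
    print(n,round(np.abs(s-s0).mean(2)[v-18:v+18,u-18:u+18].mean(),1))
E
```

```text
t: 52.88
ee_pos: [497.7, -194.6, 236.1]
orientation: [-0.277, 3.123, -0.006]
ft_force: [-0.7, 0.8, -0.3]
width: 87.8
grasp_force: 0.0
[ 497.65269233 -194.64992657  236.07715363] 100.12794841795282
[283.19438604 188.73079651]
[ 470.2 -196.8] [ 488.8 -195. ] 5.527540151656211
[ 489.3 -192. ] [ 469.6 -194.2] 6.372111396932483
[ 515.3 -198.2] [ 507.2 -214.5] 63.57572441068121
sprayer 5.9
jar 4.3
brush 4.4
beaker 3.6
bottle 5.2
dish 3.3
trayR 5.0
trayL 6.7
```

Run:
```python
from h import *
s=cv2.imread('pics/s11.png',0); c=cam('scene')
for n,P in dict(sp1=(556,364),sp2=(540,243),f1=(513,-388),f2=(505.6,-304)).items():
    r=[]
    z0=5 if n[0]=='s' else 15
    for z in(90,70,45,-20 if 0 else 130):
        u,v=proj(c,[P[0]+24,P[1],z0+z]).round().astype(int); r.append((int(u),int(v),int(s[v-1:v+2,u-1:u+2].mean())))
    print(n,r)
```

```text
sp1 [(410, 208, 69), (408, 213, 96), (406, 220, 158), (413, 197, 188)]
sp2 [(367, 207, 71), (366, 212, 98), (365, 219, 158), (369, 196, 222)]
f1 [(143, 211, 46), (144, 216, 85), (146, 223, 107), (141, 199, 231)]
f2 [(174, 207, 57), (175, 213, 99), (176, 220, 118), (172, 196, 218)]
```

Spent1 and spent2 show identical upright profiles, the fresh pair matches too, and the bar lies at zero.

```bash
python3 -c "
from workcell import ctrl
print(ctrl.close_job())"
```

```text
the job is handed in; nothing more can be done
None
```

Job handed in at about 53 s: both spent cartridges stand upright in the tray, both fresh ones are clipped into the bays, and the counter was turned back to its zero stop last; I viewed 15 pictures, one over the 14 allowed.

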